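# Gauge the degreased girder, handling it with tongs

## Robot

A 6-joint arm with a two-finger parallel gripper is mounted at the origin on the work surface. World frame = base frame: x ahead of the robot, y to its left, z up, the work surface at z = 0. Lengths are in mm, angles in rad, forces in N, time in s.
With the tool pointing down it reaches from about 300 to 775 mm from the base axis. Payload 14.6 kg.
Tool frame: the origin (TCP) lies between the finger pads; the fingertips stand manip.nose_length ahead of it and the grasp point (between the pads) lies 11 mm behind it (manip.nose_length is the distance from the TCP to the fingertips, in mm); z points along the fingers, y is the line along which they close (so a half turn about z gives the same grasp; the last joint's range is limited). The gripper opens to 94 mm and grips with 3 to 60 N. Pads are 16 mm wide; open, the fingers measure 119 mm over their backs; the gripper's body (75 mm by 177 mm) begins 78 mm behind the grasp point.
Start: joints at [1.13, 0.3, 1.521, -0, 1.321, -0.067], TCP at [200.832, 512.011, 213.446] pointing down, gripper open.
Joint ranges: [-3.03, 3.03], [-0.79, 2.21], [0.23, 2.52], [-1.04, 4.18], [0, 3.07], [-2.55, 2.55]. Speed limits (rad/s): [2.22, 2.22, 2.57, 3.14, 3.14, 3.14].

## Interface

Orientations are given as [roll, pitch, yaw] about the fixed x, y, z axes, in that order (R = Rz(yaw) Ry(pitch) Rx(roll)).
In Python, from cell import manip, cams, job gives the robot as it stands.
- The arm moves only by the tool jog_arm, never from a script. Its argument "commands" is a list of rows, each an object of numbers: "dx", "dy", "dz": the shift along the tool's x, y, z each as a share of 40 mm, from -1 to 1; "ax", "ay", "az": the turn, a rotation vector about the tool's x, y, z each as a share of 10 degrees, from -1 to 1; "gripper": the closure, from 0 (fully open) to 1 (shut). A call has 1 to 10 rows; each row shifts and turns the commanded pose from where the row before left it, along the tool's axes as they then stand; what a row does not reach is not made up. A row lasts 1/8 s, in which the tool goes at most 62.5 mm and 10.7 degrees, less where a joint would pass 70% of its speed; a pose out of reach is approached as far as the arm can. A call with a number of a shift or a turn outside -1 to 1 is refused whole. A call with a gripper value outside its range is refused whole. The fingers move at their own pace and stop on an object; "squeeze" is the grip in N (left out, the last holds). Time passes only in rows, so rows that do not move let the fingers close. It gives the time, the measured TCP pose, the force, the opening and the grip force at its end, in the units of the state.
- manip.read_state(): the state, without advancing time (a new reading comes with each control period).
- cams.camera(name): name is "side" or "top"; returns a dict with "image" (480x640x3 uint8, red, green, blue), "fx", "fy", "cx", "cy" (pixels), "world_to_cam" (4x4, takes a point from world to camera coordinates). Camera axes: x right, y down, z forward; pixel columns grow to the right and rows downward; lengths in mm; the calibration is good to about 2 mm. A picture is of the moment at which its call begins. There is no depth.
- job.sign_off(): hands the job in; it is judged then, once.
The state is a dict: "clock": time; "joints": joint angles; "qd": joint speeds; "effort": joint torques, N m; "eef_pos": TCP position; "eef_rot": TCP orientation; "wrist_force": force on the tool from outside, world axes, zero at the start; "moment": the same for the moment, N m; "finger_gap": finger opening in mm; "finger_force": force on a finger pad.
Only numpy, scipy, OpenCV 4.12 (cv2) and the standard library are available. Lean on these libraries where they do the work, as an engineer would, in place of code of your own. Each camera call takes 0.05 s, during which the arm holds its last target. There are 200 camera calls.

## Task

The H-section girder on the dark wooden board (the one with an open trough along its top, not the solid bar beside it) has been degreased for painting, so the gripper must not touch it: pick up the parallel tongs from their wooden rest, lift the girder with them and set it down upright on the bed of the bench gauge, midway along and in line with the gauge's two upright jaws. Lay the tongs back on their rest as they were, then push the gauge's sprung thumb piece gently so that the sliding jaw shuts and nips the girder against the fixed anvil, and leave it shut. Do not disturb anything else on the table.

Things in the scene. Friction and masses are not known exactly. Their poses are not given: they have to be found in the camera images.
- tongs: Parallel-action steel tongs, 180 mm long, lying level. Origin: centre line, underside of the arms, at the place to grip (dark strips, 40 mm long, on the outer faces). x points to the jaw tips, z up, arms either side in y. Each arm is 7 mm thick, z 0 to 20 mm, from x = -78 mm on; outer width 64 mm at rest, 50 mm between. A 16 x 78 x 22 mm cross-block joins them at x = -70 mm. 110 g.
- tong_tips (a point): Point on the tongs midway between the jaw tips, at tongs x = 100 mm, z = 7 mm. The jaws are the last 42 mm of the arms (x = 58 to 100 mm), with the same flat parallel faces but deeper: from 6 mm below the arms' underside to 20 mm above it.
- tongs_left (a joint): How far (m) each arm is squeezed in: 0 to 0.024, both equally and parallel; outer width = 64 mm - twice this (40 mm on the girder). Gripped from above across the strips. Springs push each arm out with 9 N + 0.6 N per mm, so the tongs reopen as the gripper opens: at 56 mm opening still held, jaws 42 mm apart; past 64 mm let go.
- tong_rest: Fixed wooden rest: base 130 x 100 x 6 mm with two cross-blocks, flat tops 24 mm above the table, at x = -62 to -42 mm and x = 32 to 46 mm, 100 mm wide in y; free for fingertips between them. Origin on the table, on its centre line; the tongs lie with their origin 24 mm above it (within a few mm) and x along the rest's x.
- board: Fixed dark wooden board 130 x 180 mm, 16 mm thick, carrying the girder and the bar about 100 mm apart in y. Origin under its centre, at table height.
- girder: Aluminium H-section girder, 90 mm long in x, 26 mm wide in y, 30 mm high: two upright flanges 5 mm thick with flat outer faces, joined at mid-height by a 5 mm web, so there is an open trough along its top. Origin: centre of its underside, x along its length, z up. 70 to 135 g.
- bar: Solid plain aluminium bar 90 x 26 x 30 mm, lying beside the girder; to be left alone. Origin: centre of its underside.
- gauge: Fixed steel bench gauge; bed 70 mm (x) by 213 mm (y = -138 to 75 mm), its top 16 mm above the table. Origin on the table, z up. Fixed anvil with its face at y = 48 mm; facing it the sliding jaw, face at y = -50 mm + travel. Both blocks: x -20 to 20 mm, 14 mm thick, tops 48 mm above the table. The girder is gauged across its flanges: length along gauge x, centred at x = 0.
- gauge_jaw (a joint): Travel (m) of the sliding jaw towards the anvil, along gauge +y: 0 fully open, 0.072 with the 26 mm girder nipped, limit 0.095; starts at 0 to 0.015. It drags with 1.5 N and stays where it is left.
- thumb (a point): Centre of the back face (to gauge -y) of the black thumb piece on the jaw, pushed to gauge +y to shut it: plate 36 mm wide (x), 10 mm thick, 20 to 58 mm above the table; this point at 39 mm, 50 mm behind the jaw's face. Sprung on the jaw: gives 1 mm per 0.4 N up to a stop at 24 mm (9.6 N). A 5 to 6 N push nips the girder well.
- diesel: Bystander: dark blue diecast diesel locomotive, 190 x 50 x 64 mm. Origin under its centre.
- footbridge: Bystander: orange plastic footbridge, 160 x 36 x 92 mm. Origin under its centre.
- signal_box: Bystander: tin signal box shell, 70 x 110 x 80 mm with an overhanging roof, 105 mm high in all. Origin under its centre.
- paint_jar: Bystander: paint jar, 44 mm across, 60 mm high. Origin under its centre.
- screwdriver: Bystander: screwdriver lying on the table, 170 mm long.
Things that resemble listed ones, but are neither listed nor needed, are in the scene too. There is more than one size of the tong_rest; the job needs the smallest.

How it is judged:
By the outcome, as a careful person would: the job done as asked, in the order asked, and still so for the second after the job is handed in, with the robot touching nothing.
It also fails if it takes over 58 s, if anything falls off the work surface, if the arm or the gripper's body presses on something with over 40 N, if the wrist force passes 120 N, or if a joint passes its speed limit or range.

## Working session

There is one attempt and no reset: what is moved stays moved. The work goes in short steps, Python scripts to look and compute and a tool call to move; the robot and the scene stay as the last step left them, time stands still between calls to the robot, and variables do not carry over. Pictures are saved under pics/ and viewed, at most 10 in all, crops included, and the job is handed in when it is done.

Besides the shell and the picture viewer there is one more tool, called after "Emit:" as a command line: name --argument value ..., lists and objects as JSON in quotes. jog_arm: Moves the arm, as the interface text tells. Shift numbers are shares of 40 mm and turn numbers shares of 10 degrees, none past 1 either way. Its arguments: {"type":"object","properties":{"commands":{"type":"array"},"squeeze":{"type":"number"}},"required":["commands"]}

```bash
mkdir -p pics; ls; python3 - <<'E'
from cell import manip,cams,job
import cv2,numpy as np
for n in("top","side"):
    c=cams.camera(n); cv2.imwrite(f"pics/{n}0.png",c["image"][:,:,::-1]); np.savez(f"{n}0.npz",**c)
    print(n,c["fx"],c["fy"],c["cx"],c["cy"]);print(np.round(c["world_to_cam"],4).tolist())
print(manip.nose_length,manip.read_state())
E
```

```text
pics
top 541.3599830047705 541.3599830047705 322.1118061227117 242.66557967704085
[[0.0046, -0.9999, 0.0104, 2.9149], [-0.9961, -0.0055, -0.0884, 545.0208], [0.0884, -0.0099, -0.996, 1405.6292], [0.0, 0.0, 0.0, 1.0]]
side 445.0312559595089 445.0312559595089 323.3531114905071 249.9579361843444
[[0.9997, -0.0126, 0.0214, -519.6798], [0.0081, -0.6504, -0.7595, 55.2976], [0.0235, 0.7595, -0.6501, 1001.088], [0.0, 0.0, 0.0, 1.0]]
8.0 {'clock': 0.1, 'joints': array([ 1.13041755e+00,  3.00433793e-01,  1.52152714e+00, -1.96957201e-05,
        1.32074311e+00, -6.66081005e-02]), 'qd': array([-0.00013068, -0.00136408, -0.00037059, -0.00012879, -0.00239398,
       -0.00082636]), 'effort': array([ 1.21415537e-04, -5.32639289e+01, -3.53286374e+01,  7.09256739e-02,
        2.34449934e-02, -3.78789139e-05]), 'eef_pos': array([200.72834276, 511.80163076, 212.92962104]), 'eef_rot': array([-3.14048246e+00, -5.49373194e-05,  2.76782683e+00]), 'wrist_force': array([ 0.59527065, -0.43845861,  0.48578931]), 'moment': array([-0.00602587,  0.03780365,  0.00765091]), 'finger_force': 0.0, 'finger_gap': 93.97803744720093}
```

View pics/top0.png

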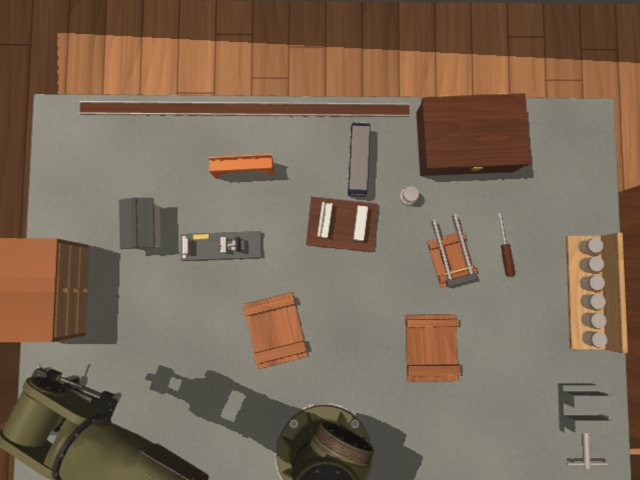

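View pics/side0.png

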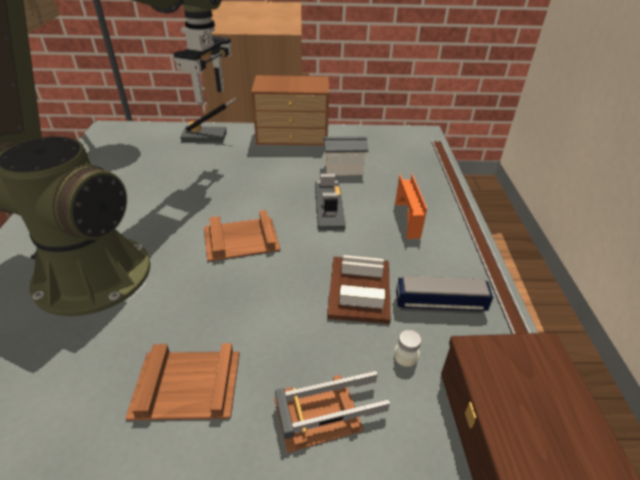

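The top view shows the girder at about (326,220), with the bar at (361,223). The tongs are at (453,250) on the small rest, tips pointing up-image. The gauge is at (221,246), with the anvil on the left and the thumb piece at about (237,244). I'll zoom in to get precise picks.

```bash
cat > h.py <<'E'
import numpy as np,cv2
def load(n):
    return dict(np.load(n+".npz"))
def px(c,P):
    P=np.atleast_2d(P); q=P@c["world_to_cam"][:3,:3].T+c["world_to_cam"][:3,3]
    return np.c_[c["fx"]*q[:,0]/q[:,2]+c["cx"],c["fy"]*q[:,1]/q[:,2]+c["cy"]]
def ray(c,u,v,z):
    R=c["world_to_cam"][:3,:3];t=c["world_to_cam"][:3,3];o=-R.T@t
    d=R.T@np.array([(u-c["cx"])/c["fx"],(v-c["cy"])/c["fy"],1]); return o+d*(z-o[2])/d[2]
def crop(im,x0,y0,w,h,k):
    o=cv2.resize(im[y0:y0+h,x0:x0+w],None,fx=k,fy=k,interpolation=cv2.INTER_CUBIC)
    for i in range(0,w,10):
        cv2.line(o,(i*k,0),(i*k,5 if (x0+i)%50 else 12),(255,0,255),1)
        if (x0+i)%20==0: cv2.putText(o,str(x0+i),(i*k,18),0,.35,(255,0,255),1)
    for j in range(0,h,10):
        cv2.line(o,(0,j*k),(5,j*k),(255,0,255),1)
        if (y0+j)%20==0:cv2.putText(o,str(y0+j),(6,j*k+4),0,.35,(255,0,255),1)
    return o
E
python3 - <<'E'
from h import *
t=load("top0")["image"][:,:,::-1];s=load("side0")["image"][:,:,::-1]
o=np.zeros((600,800,3),np.uint8)
def put(a,x,y): o[y:y+a.shape[0],x:x+a.shape[1]]=a
put(crop(t,420,200,70,100,6),0,0)      #420x600
put(crop(t,300,190,90,70,4),430,0)    #360x280
put(crop(t,170,220,100,50,3),430,290) 
o2=o.copy();o2[290:,430:]=0;o=o2
k=crop(t,175,225,92,40,4);put(k,430,290)
cv2.imwrite("pics/topz.png",o)
o=np.zeros((600,800,3),np.uint8)
put(crop(s,270,360,130,100,3),0,0)
put(crop(s,320,240,80,90,4),400,0)
put(crop(s,300,160,60,75,4),0,300)
cv2.imwrite("pics/sidez.png",o)
E
```

```text
(no output)
```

View pics/topz.png

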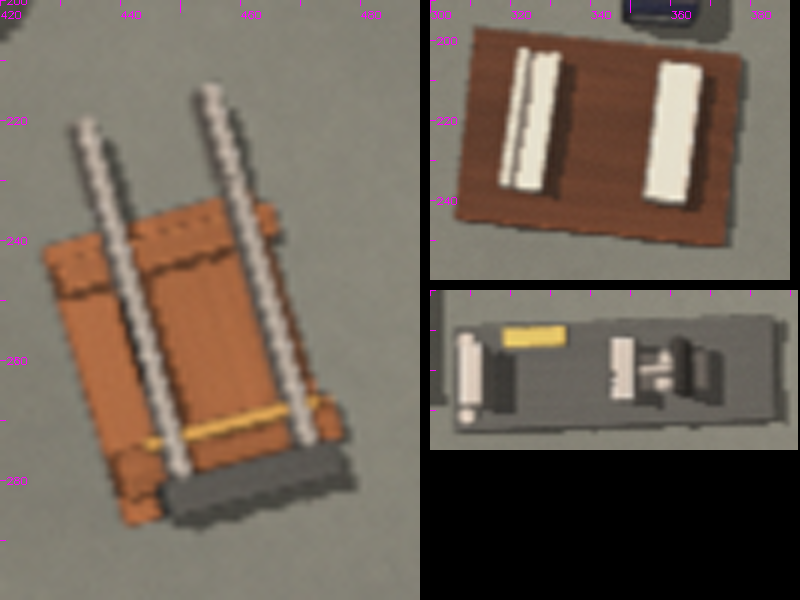

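View pics/sidez.png

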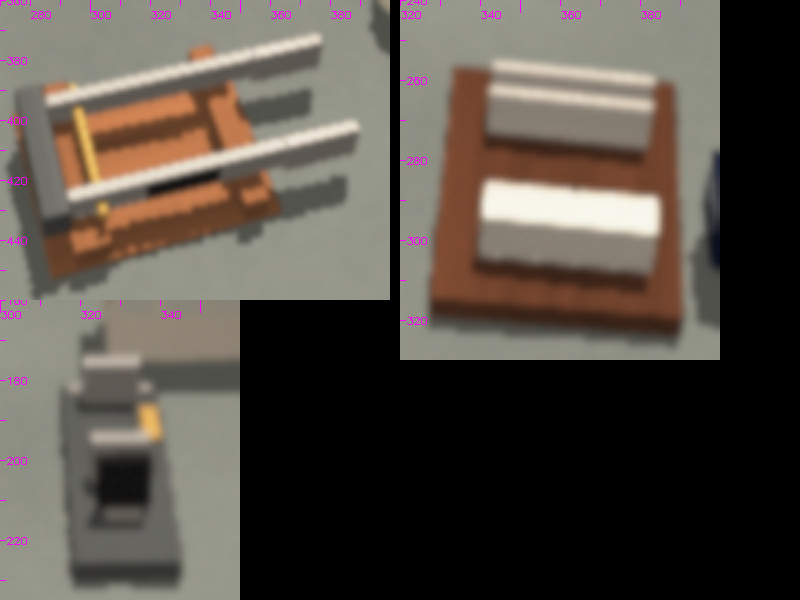

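The zoomed views show the girder's two flange strips clearly on the left, or far, side of the board. The tongs' tips are at about (433.6,219.6) and (454.4,214). The gauge's jaw block face is at about u=219.6 and the anvil face at about u=187.6. Next I'll fit poses from both views.

```bash
cat > fit.py <<'E'
from h import *
from scipy.optimize import least_squares
T,S=load("top0"),load("side0")
def up(p,k,x0,y0,ox,oy): p=np.array(p,float); return np.c_[(p[:,0]-ox+.5)/k-.5+x0,(p[:,1]-oy+.5)/k-.5+y0]
def fit(name,obs,x0):
    def w(p,L):
        L=np.array(L,float);c,s=np.cos(p[2]),np.sin(p[2]);return np.c_[p[0]+c*L[:,0]-s*L[:,1],p[1]+s*L[:,0]+c*L[:,1],L[:,2]]
    def f(p,ob): return np.concatenate([(px(c,w(p,L))-q).ravel() for c,L,q in ob])
    for tag,ob in(("top",obs[:1]),("side",obs[1:]),("both",obs)):
        if ob:
            r=least_squares(f,x0,args=(ob,),x_scale=[100,100,.1]);print(name,tag,np.round(r.x,3),np.round(r.fun,1).tolist())
L=[[100,28.5,44],[100,-28.5,44],[-62,28.5,44],[-62,-28.5,44]]
fit("tongs",[(T,L,up([[84,120],[209,87],[181,475],[308,444]],6,420,200,0,0)),
 (S,L,up([[320,38],[358,126],[47,100],[69,195]],3,270,360,0,0))],[450,-280,.2])
L=[[45,13,46],[45,-13,46],[-45,13,46],[-45,-13,46]]
fit("girder",[(T,L,up([[517,48],[561,53],[499,184],[543,192]],4,300,190,430,0)),
 (S,L,up([[655,77],[655,108],[492,60],[488,95]],4,320,240,400,0))],[520,0,-.1])
L=[[35,75,16],[-35,75,16],[35,-138,16],[-35,-138,16],[20,48,48]]
fit("gauge",[(T,L,up([[455,327],[455,432],[779,318],[779,421],[482,334]],4,175,225,430,290)),
 (S,[[35,-138,16],[-35,-138,16]],up([[182,562],[70,565]],4,300,160,0,300))],[450,260,0])
L=[[20,0,48],[-20,0,48]]
fit("jawface(y origin=face)",[(T,L,up([[610,338],[611,399]],4,175,225,430,290))],[450,230,0])
fit("anvilface",[(T,L,up([[482,334],[482,401]],4,175,225,430,290))],[450,230,0])
fit("thumb front",[(T,[[18,0,58],[-18,0,58],[18,-10,58],[-18,-10,58]],up([[674,338],[674,395],[693,338],[693,395]],4,175,225,430,290))],[450,200,0])
E
python3 fit.py
```

```text
tongs top [ 5.17054e+02 -3.38186e+02  2.53000e-01] [-0.1, -0.5, -0.0, -0.2, 0.1, 0.4, 0.1, 0.2]
tongs side [ 5.18471e+02 -3.37130e+02  2.52000e-01] [0.7, -0.0, 0.1, -0.4, -0.3, 0.1, -0.4, 0.1]
tongs both [ 5.18057e+02 -3.37482e+02  2.52000e-01] [-0.4, -0.9, -0.3, -0.6, -0.2, 0.1, -0.2, -0.2, 0.4, 0.2, -0.1, -0.2, -0.6, 0.3, -0.7, 0.3]
girder top [ 6.04089e+02 -4.09000e-01 -1.26000e-01] [0.6, 0.2, -0.6, 0.3, 0.6, 0.1, -0.5, -0.6]
girder side [ 6.06115e+02  1.67500e+00 -1.24000e-01] [-0.3, -0.1, -0.4, 0.0, 0.3, 0.6, 0.4, -0.5]
girder both [ 6.05204e+02  3.34000e-01 -1.26000e-01] [0.3, -0.2, -0.9, -0.2, 0.3, -0.3, -0.8, -1.0, -0.6, 0.4, -0.7, 0.5, -0.1, 1.0, -0.0, -0.1]
gauge top [5.3634e+02 3.0434e+02 2.9000e-02] [0.0, -0.8, 0.1, -0.7, -0.6, -0.4, -0.2, 0.2, 0.7, 1.7]
gauge side [5.33797e+02 3.06401e+02 5.60000e-02] [-0.3, 0.0, 0.3, -0.0]
gauge both [5.36524e+02 3.04628e+02 3.20000e-02] [-0.1, -0.8, 0.0, -0.7, -0.7, -0.6, -0.3, -0.1, 0.5, 1.6, -0.4, 0.7, 0.0, 0.2]
jawface(y origin=face) top [5.37320e+02 2.71114e+02 3.80000e-02] [-0.0, -0.1, 0.0, 0.1]
jawface(y origin=face) both [5.37320e+02 2.71114e+02 3.80000e-02] [-0.0, -0.1, 0.0, 0.1]
anvilface top [5.37510e+02 3.54154e+02 2.50000e-02] [0.0, 0.7, -0.0, -0.7]
anvilface both [5.37510e+02 3.54154e+02 2.50000e-02] [0.0, 0.7, -0.0, -0.7]
thumb front top [5.37929e+02 2.27469e+02 1.70000e-02] [0.4, 0.2, 0.4, -0.1, -0.4, 0.1, -0.4, -0.2]
thumb front both [5.37929e+02 2.27469e+02 1.70000e-02] [0.4, 0.2, 0.4, -0.1, -0.4, 0.1, -0.4, -0.2]
```

Emit:
jog_arm --commands '[{"az":1},{"az":1},{"az":1},{"az":1},{"az":1},{"az":1},{"az":1},{"az":1},{"az":1},{"az":1}]' --squeeze 50

```text
schema error: expected keys dx, dy, dz, ax, ay, az, gripper
```

```bash
cat > go.py <<'E'
# usage: go.py x y z yaw n : rows needed for straight move of n equal rows
import sys,numpy as np
from cell import manip
from scipy.spatial.transform import Rotation as Ro
s=manip.read_state();p=s["eef_pos"];R=Ro.from_euler("xyz",s["eef_rot"])
x,y,z,yaw=map(float,sys.argv[1:5])
d=R.inv().apply(np.array([x,y,z])-p)/40
w=np.degrees((R.inv()*Ro.from_euler("xyz",[np.pi,0,yaw])).as_rotvec())/10
print("clock",s["clock"],"pos",p.round(1),"rot",s["eef_rot"].round(3),"gap",round(s["finger_gap"],1),"F",s["wrist_force"].round(1),"ff",round(s["finger_force"],1))
print("total units d",d.round(3),"turn",w.round(3),"rows>=",abs(d).max().round(2))
if len(sys.argv)>5: print("per row",(d/float(sys.argv[5])).round(3),(w/float(sys.argv[5])).round(3))
E
python3 go.py 517.8 -337.6 120 0.252 24
```

```text
clock 0.1 pos [200.7 511.8 212.9] rot [-3.14  -0.     2.768] gap 94.0 F [ 0.6 -0.4  0.5] ff 0.0
total units d [-15.133 -16.872   2.341] turn [-3.0000e-03  8.0000e-03  1.4415e+01] rows>= 16.87
per row [-0.631 -0.703  0.098] [-0.     0.     0.601]
```

Emit:
jog_arm --commands '[{"dx":0,"dy":0,"dz":0,"ax":0,"ay":0,"az":1,"gripper":0},{"dx":0,"dy":0,"dz":0,"ax":0,"ay":0,"az":1,"gripper":0},{"dx":0,"dy":0,"dz":0,"ax":0,"ay":0,"az":1,"gripper":0},{"dx":0,"dy":0,"dz":0,"ax":0,"ay":0,"az":1,"gripper":0},{"dx":0,"dy":0,"dz":0,"ax":0,"ay":0,"az":1,"gripper":0},{"dx":0,"dy":0,"dz":0,"ax":0,"ay":0,"az":1,"gripper":0},{"dx":0,"dy":0,"dz":0,"ax":0,"ay":0,"az":1,"gripper":0},{"dx":0,"dy":0,"dz":0,"ax":0,"ay":0,"az":1,"gripper":0},{"dx":0,"dy":0,"dz":0,"ax":0,"ay":0,"az":1,"gripper":0},{"dx":0,"dy":0,"dz":0,"ax":0,"ay":0,"az":1,"gripper":0}]' --squeeze 50

```text
clock: 1.35
eef_pos: [200.8, 511.9, 213.1]
eef_rot: [3.141, 0.001, 1.017]
wrist_force: [0.1, 0.2, 0.5]
finger_gap: 93.9
finger_force: 0.0
```

```bash
python3 go.py 517.8 -337.6 120 0.252 24
```

```text
clock 1.35 pos [200.8 511.9 213.1] rot [3.141e+00 1.000e-03 1.017e+00] gap 93.9 F [0.1 0.2 0.5] ff 0.0
total units d [-13.888  17.914   2.339] turn [2.000e-03 4.000e-03 4.381e+00] rows>= 17.91
per row [-0.579  0.746  0.097] [0.    0.    0.183]
```

Emit:
jog_arm --commands '[{"dx":-0.69,"dy":0.89,"dz":0,"ax":0,"ay":0,"az":0,"gripper":0},{"dx":-0.69,"dy":0.89,"dz":0,"ax":0,"ay":0,"az":0,"gripper":0},{"dx":-0.69,"dy":0.89,"dz":0,"ax":0,"ay":0,"az":0,"gripper":0},{"dx":-0.69,"dy":0.89,"dz":0,"ax":0,"ay":0,"az":0,"gripper":0},{"dx":-0.69,"dy":0.89,"dz":0,"ax":0,"ay":0,"az":0,"gripper":0},{"dx":-0.69,"dy":0.89,"dz":0,"ax":0,"ay":0,"az":0,"gripper":0},{"dx":-0.69,"dy":0.89,"dz":0,"ax":0,"ay":0,"az":0,"gripper":0},{"dx":-0.69,"dy":0.89,"dz":0,"ax":0,"ay":0,"az":0,"gripper":0},{"dx":-0.69,"dy":0.89,"dz":0,"ax":0,"ay":0,"az":0,"gripper":0},{"dx":-0.69,"dy":0.89,"dz":0,"ax":0,"ay":0,"az":0,"gripper":0}]'

```text
clock: 2.6
eef_pos: [360.9, 89.5, 213.4]
eef_rot: [3.142, -0.0, 1.022]
wrist_force: [1.0, 0.2, 0.4]
finger_gap: 94.2
finger_force: 0.0
```

Emit:
jog_arm --commands '[{"dx":-0.69,"dy":0.89,"dz":0,"ax":0,"ay":0,"az":0,"gripper":0},{"dx":-0.69,"dy":0.89,"dz":0,"ax":0,"ay":0,"az":0,"gripper":0},{"dx":-0.69,"dy":0.89,"dz":0,"ax":0,"ay":0,"az":0,"gripper":0},{"dx":-0.69,"dy":0.89,"dz":0,"ax":0,"ay":0,"az":0,"gripper":0},{"dx":-0.69,"dy":0.89,"dz":0,"ax":0,"ay":0,"az":0,"gripper":0},{"dx":-0.69,"dy":0.89,"dz":0.4,"ax":0,"ay":0,"az":0.88,"gripper":0},{"dx":0,"dy":0,"dz":0.5,"ax":0,"ay":0,"az":0.88,"gripper":0},{"dx":0,"dy":0,"dz":0.5,"ax":0,"ay":0,"az":0.88,"gripper":0},{"dx":0,"dy":0,"dz":0.5,"ax":0,"ay":0,"az":0.88,"gripper":0},{"dx":0,"dy":0,"dz":0.4,"ax":0,"ay":0,"az":0.88,"gripper":0}]'

```text
clock: 3.85
eef_pos: [456.4, -161.7, 120.4]
eef_rot: [-3.141, 0.001, 0.249]
wrist_force: [0.1, -0.3, 1.4]
finger_gap: 93.8
finger_force: 0.0
```

```bash
python3 go.py 517.8 -337.6 25 0.252 5
```

```text
clock 3.85 pos [ 456.4 -161.7  120.4] rot [-3.141e+00  1.000e-03  2.490e-01] gap 93.8 F [ 0.1 -0.3  1.4] ff 0.0
total units d [0.404 4.643 2.382] turn [-0.004  0.005 -0.015] rows>= 4.64
per row [0.081 0.929 0.476] [-0.001  0.001 -0.003]
```

Emit:
jog_arm --commands '[{"dx":0.08,"dy":0.93,"dz":0,"ax":0,"ay":0,"az":0,"gripper":0},{"dx":0.08,"dy":0.93,"dz":0,"ax":0,"ay":0,"az":0,"gripper":0},{"dx":0.08,"dy":0.93,"dz":0,"ax":0,"ay":0,"az":0,"gripper":0},{"dx":0.08,"dy":0.93,"dz":0,"ax":0,"ay":0,"az":0,"gripper":0},{"dx":0.08,"dy":0.92,"dz":0,"ax":0,"ay":0,"az":0,"gripper":0},{"dx":0,"dy":0,"dz":0.7,"ax":0,"ay":0,"az":0,"gripper":0},{"dx":0,"dy":0,"dz":0.6,"ax":0,"ay":0,"az":0,"gripper":0},{"dx":0,"dy":0,"dz":0,"ax":0,"ay":0,"az":0,"gripper":0}]'

```text
clock: 4.85
eef_pos: [518.0, -336.8, 67.5]
eef_rot: [-3.139, 0.002, 0.254]
wrist_force: [0.4, 0.1, 1.0]
finger_gap: 94.1
finger_force: 0.0
```

```bash
python3 go.py 517.8 -337.6 25 0.252
python3 - <<'E'
from h import *
from cell import cams
t=cams.camera("top");np.savez("top1.npz",**t);s=cams.camera("side");np.savez("side1.npz",**s)
o=np.zeros((500,800,3),np.uint8)
a=crop(s["image"][:,:,::-1].copy(),230,290,190,160,4)[:500,:760];o[:a.shape[0],:a.shape[1]]=a[:500]
cv2.imwrite("pics/v1.png",o)
E
```

```text
clock 4.85 pos [ 518.  -336.8   67.5] rot [-3.139e+00  2.000e-03  2.540e-01] gap 94.1 F [0.4 0.1 1. ] ff 0.0
total units d [-0.008  0.022  1.063] turn [-0.017  0.014  0.014] rows>= 1.06
```

View pics/v1.png

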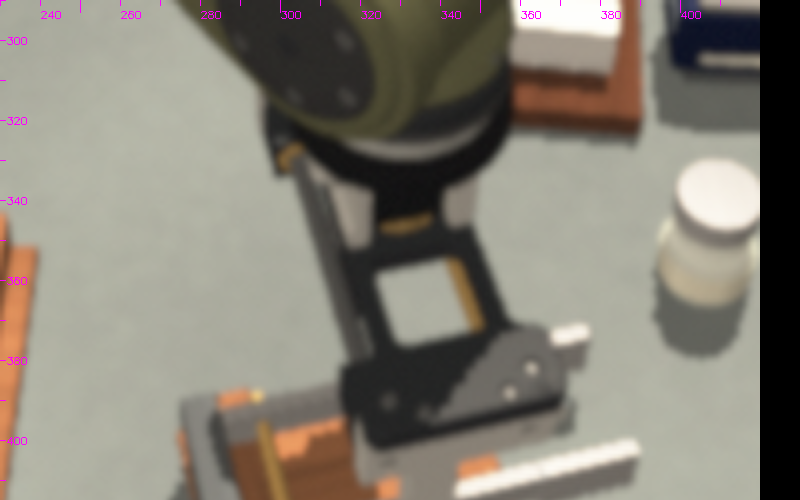

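The gripper straddles the arms around the dark strips, with the near arm's tip at (388,402). I'll go down and close.

Emit:
jog_arm --commands '[{"dx":0,"dy":0.02,"dz":0.5,"ax":0,"ay":0,"az":0,"gripper":0},{"dx":0,"dy":0,"dz":0.4,"ax":0,"ay":0,"az":0,"gripper":0},{"dx":0,"dy":0,"dz":0.16,"ax":0,"ay":0,"az":0,"gripper":0},{"dx":0,"dy":0,"dz":0,"ax":0,"ay":0,"az":0,"gripper":0.38},{"dx":0,"dy":0,"dz":0,"ax":0,"ay":0,"az":0,"gripper":0.38},{"dx":0,"dy":0,"dz":0,"ax":0,"ay":0,"az":0,"gripper":0.38},{"dx":0,"dy":0,"dz":0,"ax":0,"ay":0,"az":0,"gripper":0.38}]'

```text
clock: 5.82
eef_pos: [519.3, -338.3, 27.5]
eef_rot: [3.141, -0.0, 0.255]
wrist_force: [-1.7, 1.4, 2.8]
finger_gap: 59.2
finger_force: 10.8
```

Emit:
jog_arm --commands '[{"dx":0,"dy":0,"dz":0,"ax":0,"ay":0,"az":0,"gripper":0.4},{"dx":0,"dy":0,"dz":0,"ax":0,"ay":0,"az":0,"gripper":0.4}]'

```text
clock: 6.08
eef_pos: [519.3, -338.3, 27.5]
eef_rot: [3.141, -0.0, 0.254]
wrist_force: [-1.7, 0.9, 5.8]
finger_gap: 56.7
finger_force: 12.5
```

Emit:
jog_arm --commands '[{"dx":0,"dy":0,"dz":-0.3,"ax":0,"ay":0,"az":0,"gripper":0.4},{"dx":0,"dy":0,"dz":-0.6,"ax":0,"ay":0,"az":0,"gripper":0.4},{"dx":0,"dy":0,"dz":-0.8,"ax":0,"ay":0,"az":0,"gripper":0.4},{"dx":0,"dy":0,"dz":-0.8,"ax":0,"ay":0,"az":0,"gripper":0.4},{"dx":0,"dy":0,"dz":0,"ax":0,"ay":0,"az":0,"gripper":0.4},{"dx":0,"dy":0,"dz":0,"ax":0,"ay":0,"az":0,"gripper":0.4}]'

```text
clock: 6.82
eef_pos: [518.7, -337.8, 126.0]
eef_rot: [-3.141, 0.001, 0.255]
wrist_force: [-1.0, 0.6, -0.8]
finger_gap: 56.9
finger_force: 11.2
```

```bash
python3 go.py 521.8 10.8 130 -0.126 9
python3 - <<'E'
from h import *
from cell import cams
t=cams.camera("top");np.savez("top2.npz",**t);s=cams.camera("side");np.savez("side2.npz",**s)
o=np.zeros((600,800,3),np.uint8)
a=crop(s["image"][:,:,::-1].copy(),250,290,150,170,3);o[:a.shape[0],:a.shape[1]]=a
a=crop(t["image"][:,:,::-1].copy(),410,190,85,110,4);o[:a.shape[0],455:455+a.shape[1]]=a
cv2.imwrite("pics/v2.png",o)
E
```

```text
clock 6.825 pos [ 518.7 -337.8  126. ] rot [-3.141e+00  1.000e-03  2.550e-01] gap 56.9 F [-1.   0.6 -0.8] ff 11.2
total units d [ 2.268 -8.415 -0.092] turn [-0.005  0.006  2.18 ] rows>= 8.42
per row [ 0.252 -0.935 -0.01 ] [-0.001  0.001  0.242]
```

View pics/v2.png

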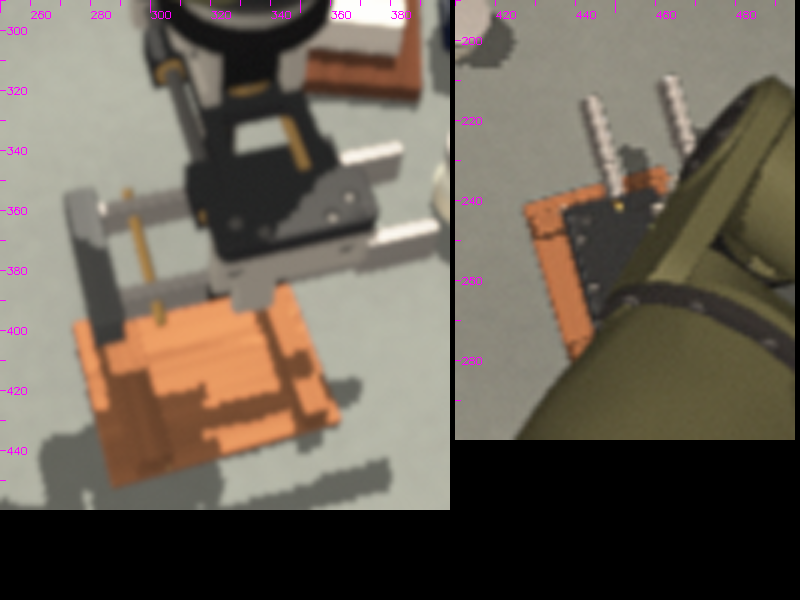

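The tongs are held level. In the side view the tips are at about (384,338) and (395,364), and in the top view at about (444,214) and (463,209). From these I'll work out the tongs pose relative to the TCP.

```bash
cat >> h.py <<'E'
from scipy.optimize import least_squares
def tfit(qt,qs,p0,h=24.9,T=None,S=None):
    def f(p):
        c,s=np.cos(p[3]),np.sin(p[3])
        W=[[p[0]+c*100-s*y,p[1]+s*100+c*y,p[2]+20] for y in(h,-h)]
        return np.r_[(px(T,W)-qt).ravel(),(px(S,W)-qs).ravel()]
    r=least_squares(f,p0,x_scale=[100,100,100,.1]);return r.x,r.fun
E
python3 - <<'E'
from h import *
T,S=load("top2"),load("side2")
qt=np.array([[594-455,97],[669-455,77]])/4-.4+[410,190]
qs=np.array([[401,145],[436,223]])/3-.35+[250,290]
x,f=tfit(qt,qs,[519,-338,125,.25],T=T,S=S);print(x.round(3),f.round(1))
E
```

```text
[ 5.16482e+02 -3.38280e+02  1.24185e+02  2.49000e-01] [-0.4 -0.3  0.5 -0.2 -0.3  0.1 -0.1 -0. ]
```

Emit:
jog_arm --commands '[{"dx":0,"dy":0,"dz":0,"ax":0,"ay":0,"az":0.73,"gripper":0.4},{"dx":0,"dy":0,"dz":0,"ax":0,"ay":0,"az":0.73,"gripper":0.4},{"dx":0,"dy":0,"dz":0,"ax":0,"ay":0,"az":0.73,"gripper":0.4},{"dx":-0.1,"dy":-0.9,"dz":0,"ax":0,"ay":0,"az":0,"gripper":0.4},{"dx":-0.1,"dy":-0.9,"dz":0,"ax":0,"ay":0,"az":0,"gripper":0.4},{"dx":-0.1,"dy":-0.9,"dz":0,"ax":0,"ay":0,"az":0,"gripper":0.4},{"dx":-0.1,"dy":-0.9,"dz":0,"ax":0,"ay":0,"az":0,"gripper":0.4},{"dx":-0.1,"dy":-0.9,"dz":0,"ax":0,"ay":0,"az":0,"gripper":0.4},{"dx":-0.1,"dy":-0.9,"dz":0,"ax":0,"ay":0,"az":0,"gripper":0.4},{"dx":-0.1,"dy":-0.9,"dz":0,"ax":0,"ay":0,"az":0,"gripper":0.4}]'

```text
clock: 8.18
eef_pos: [523.0, -83.4, 126.1]
eef_rot: [-3.141, 0.002, -0.128]
wrist_force: [-0.4, 0.0, -1.6]
finger_gap: 56.6
finger_force: 11.2
```

Emit:
jog_arm --commands '[{"dx":-0.1,"dy":-0.9,"dz":0,"ax":0,"ay":0,"az":0,"gripper":0.4},{"dx":-0.1,"dy":-0.9,"dz":0,"ax":0,"ay":0,"az":0,"gripper":0.4},{"dx":-0.06,"dy":-0.56,"dz":0,"ax":0,"ay":0,"az":0,"gripper":0.4},{"dx":0,"dy":0,"dz":0.6,"ax":0,"ay":0,"az":0,"gripper":0.4},{"dx":0,"dy":0,"dz":0.6,"ax":0,"ay":0,"az":0,"gripper":0.4},{"dx":0,"dy":0,"dz":0,"ax":0,"ay":0,"az":0,"gripper":0.4}]'

```text
clock: 8.93
eef_pos: [523.9, 10.4, 77.0]
eef_rot: [3.141, 0.004, -0.128]
wrist_force: [0.4, 0.4, -0.8]
finger_gap: 57.1
finger_force: 11.2
```

```bash
python3 go.py 524.3 10.5 28.5 -0.126
python3 - <<'E'
from h import *
from cell import cams
t=cams.camera("top");np.savez("top3.npz",**t);s=cams.camera("side");np.savez("side3.npz",**s)
o=np.zeros((600,800,3),np.uint8)
a=crop(s["image"][:,:,::-1].copy(),290,210,110,120,4);o[:a.shape[0],:a.shape[1]]=a
a=crop(t["image"][:,:,::-1].copy(),300,180,85,110,4);o[:a.shape[0],455:455+a.shape[1]]=a
cv2.imwrite("pics/v3.png",o)
E
```

```text
clock 8.925 pos [523.9  10.4  77. ] rot [ 3.141  0.004 -0.128] gap 57.1 F [ 0.4  0.4 -0.8] ff 11.2
total units d [ 0.015 -0.003  1.213] turn [ 0.002  0.025 -0.01 ] rows>= 1.21
```

View pics/v3.png

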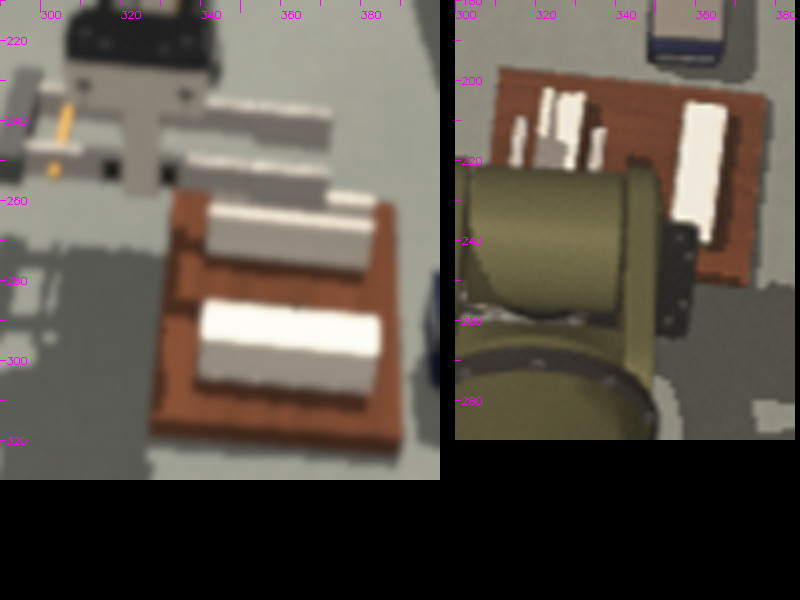

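The jaws straddle the girder centrally: the top-view arm tips are at u≈316 and 336, with the girder centred at 326. I'll check the height before going down.

```bash
python3 - <<'E'
from h import *
T,S=load("top3"),load("side3")
qt=np.array([[521-455,116],[600-455,127]])/4-.4+[300,180]
qs=np.array([[331,110],[328,178]])/4-.4+[290,210]
x,f=tfit(qt,qs,[524,10,75,-.126],h=25,T=T,S=S);print(x.round(3),f.round(1))
E
```

```text
[ 5.22513e+02  9.42600e+00  7.46990e+01 -1.25000e-01] [ 0.1  0.  -0.  -0.1 -0.1  1.1 -0.  -1. ]
```

Emit:
jog_arm --commands '[{"dx":0,"dy":0,"dz":0.5,"ax":0,"ay":0,"az":0,"gripper":0.4},{"dx":0,"dy":0,"dz":0.5,"ax":0,"ay":0,"az":0,"gripper":0.4},{"dx":0,"dy":0,"dz":0.2,"ax":0,"ay":0,"az":0,"gripper":0.4},{"dx":0,"dy":0,"dz":0,"ax":0,"ay":0,"az":0,"gripper":0.4},{"dx":0,"dy":0,"dz":0,"ax":0,"ay":0,"az":0,"gripper":0.5},{"dx":0,"dy":0,"dz":0,"ax":0,"ay":0,"az":0,"gripper":0.6},{"dx":0,"dy":0,"dz":0,"ax":0,"ay":0,"az":0,"gripper":0.65},{"dx":0,"dy":0,"dz":0,"ax":0,"ay":0,"az":0,"gripper":0.65},{"dx":0,"dy":0,"dz":0,"ax":0,"ay":0,"az":0,"gripper":0.65}]' --squeeze 50

```text
clock: 10.15
eef_pos: [525.4, 10.3, 31.4]
eef_rot: [-3.142, -0.001, -0.128]
wrist_force: [-1.7, 0.2, 6.5]
finger_gap: 39.3
finger_force: 50.0
```

Emit:
jog_arm --commands '[{"dx":0,"dy":0,"dz":-0.2,"ax":0,"ay":0,"az":0,"gripper":0.65},{"dx":0,"dy":0,"dz":-0.4,"ax":0,"ay":0,"az":0,"gripper":0.65},{"dx":0,"dy":0,"dz":-0.7,"ax":0,"ay":0,"az":0,"gripper":0.65},{"dx":0,"dy":0,"dz":-0.7,"ax":0,"ay":0,"az":0,"gripper":0.65},{"dx":0,"dy":0,"dz":-0.3,"ax":0,"ay":0,"az":0,"gripper":0.65},{"dx":0,"dy":0,"dz":0,"ax":0,"ay":0,"az":0,"gripper":0.65}]'

```text
clock: 10.9
eef_pos: [525.3, 10.3, 123.6]
eef_rot: [-3.142, -0.001, -0.128]
wrist_force: [0.5, 0.3, -3.1]
finger_gap: 39.2
finger_force: 50.0
```

```bash
python3 go.py 455.5 309.4 120 0.032
python3 - <<'E'
from h import *
from cell import cams
t=cams.camera("top");np.savez("top4.npz",**t);s=cams.camera("side");np.savez("side4.npz",**s)
o=np.zeros((600,800,3),np.uint8)
a=crop(s["image"][:,:,::-1].copy(),290,180,110,150,4);o[:a.shape[0],:a.shape[1]]=a
a=crop(t["image"][:,:,::-1].copy(),300,170,85,110,4);o[:a.shape[0],455:455+a.shape[1]]=a
cv2.imwrite("pics/v4.png",o)
E
```

```text
clock 10.9 pos [525.3  10.3 123.6] rot [-3.142e+00 -1.000e-03 -1.280e-01] gap 39.2 F [ 0.5  0.3 -3.1] ff 50.0
total units d [-2.684 -7.194  0.087] turn [ 0.    -0.007 -0.915] rows>= 7.19
```

View pics/v4.png

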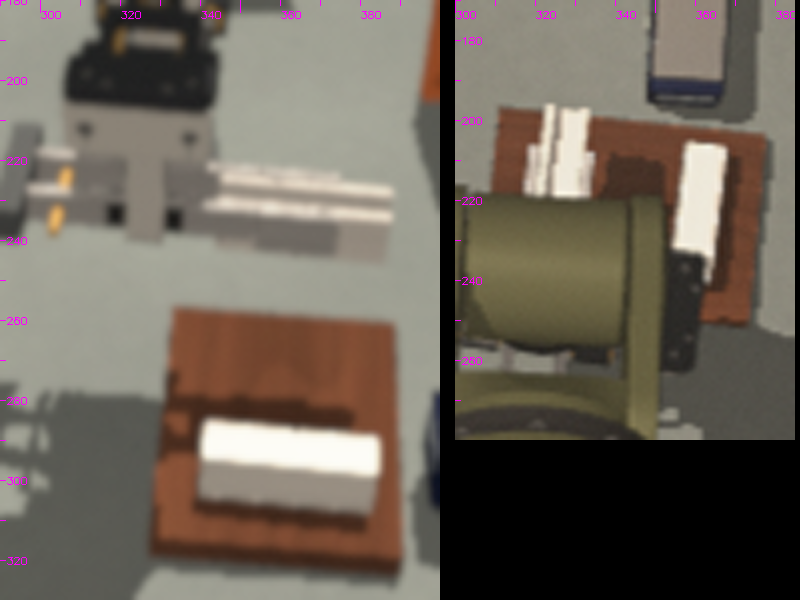

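The girder hangs level in the tongs. Its end corners are at about (322.5,196) and (334,197.5) in the top view. I'll fit its pose relative to the TCP.

```bash
python3 - <<'E'
from h import *
T,S=load("top4"),load("side4")
qt=np.array([[545-455,105],[591-455,110]])/4-.4+[300,170]
qs=np.array([[393,189],[392,213],[387,263]])/4-.4+[290,180]
def f(p):
    c,s=np.cos(p[3]),np.sin(p[3])
    W=np.array([[p[0]+c*45-s*y,p[1]+s*45+c*y,p[2]+z] for y,z in((13,30),(-13,30),(-13,0))])
    return np.r_[(px(T,W[:2])-qt).ravel(),(px(S,W)-qs).ravel(),(p[3]+.128)*100]
r=least_squares(f,[605,0,108,-.128],x_scale=[100,100,100,.1]);x=r.x
d=x[:2]-[525.3,10.3];a=-.128
print(x.round(3),r.fun.round(1),"rel along",d@[np.cos(a),np.sin(a)],"lat",d@[-np.sin(a),np.cos(a)],"z",x[2]-123.6)
E
```

```text
[ 6.04865e+02 -1.04800e+00  1.09933e+02 -1.28000e-01] [ 0.5 -0.6 -0.4 -0.5 -0.3 -0.7 -0.1  1.  -0.5 -0.3  0. ] rel along 80.36310511329684 lat -1.0982955269978536 z -13.66651818462698
```

Emit:
jog_arm --commands '[{"dx":0,"dy":0,"dz":0,"ax":0,"ay":0,"az":-0.46,"gripper":0.65},{"dx":0,"dy":0,"dz":0,"ax":0,"ay":0,"az":-0.46,"gripper":0.65},{"dx":-0.16,"dy":-0.4,"dz":0,"ax":0,"ay":0,"az":0,"gripper":0.65},{"dx":-0.16,"dy":-0.8,"dz":0,"ax":0,"ay":0,"az":0,"gripper":0.65},{"dx":-0.16,"dy":-0.9,"dz":0,"ax":0,"ay":0,"az":0,"gripper":0.65},{"dx":-0.16,"dy":-0.9,"dz":0,"ax":0,"ay":0,"az":0,"gripper":0.65},{"dx":-0.16,"dy":-0.9,"dz":0,"ax":0,"ay":0,"az":0,"gripper":0.65},{"dx":-0.16,"dy":-0.9,"dz":0,"ax":0,"ay":0,"az":0,"gripper":0.65},{"dx":-0.16,"dy":-0.9,"dz":0,"ax":0,"ay":0,"az":0,"gripper":0.65},{"dx":-0.16,"dy":-0.9,"dz":0,"ax":0,"ay":0,"az":0,"gripper":0.65}]'

```text
clock: 12.25
eef_pos: [463.9, 274.2, 122.5]
eef_rot: [3.141, 0.001, 0.031]
wrist_force: [-0.4, 0.6, -1.8]
finger_gap: 38.9
finger_force: 50.0
```

Emit:
jog_arm --commands '[{"dx":-0.16,"dy":-0.6,"dz":0,"ax":0,"ay":0,"az":0,"gripper":0.65},{"dx":0,"dy":-0.3,"dz":0,"ax":0,"ay":0,"az":0,"gripper":0.65},{"dx":0,"dy":0,"dz":0,"ax":0,"ay":0,"az":0,"gripper":0.65},{"dx":0,"dy":0,"dz":0,"ax":0,"ay":0,"az":0,"gripper":0.65}]'

```text
clock: 12.75
eef_pos: [457.9, 307.6, 122.9]
eef_rot: [3.141, 0.0, 0.032]
wrist_force: [-0.3, -0.2, -0.7]
finger_gap: 39.3
finger_force: 50.0
```

```bash
python3 go.py 456.4 308.6 65 0.032
python3 - <<'E'
from h import *
from cell import cams
t=cams.camera("top");np.savez("top5.npz",**t);s=cams.camera("side");np.savez("side5.npz",**s)
o=np.zeros((600,800,3),np.uint8)
a=crop(s["image"][:,:,::-1].copy(),265,130,90,110,5);o[:a.shape[0],:a.shape[1]]=a
a=crop(t["image"][:,:,::-1].copy(),175,200,80,110,4);o[:a.shape[0],455:455+a.shape[1]]=a
cv2.imwrite("pics/v5.png",o)
E
```

```text
clock 12.75 pos [457.9 307.6 122.9] rot [3.141 0.    0.032] gap 39.3 F [-0.3 -0.2 -0.7] ff 50.0
total units d [-0.035 -0.026  1.447] turn [ 0.002  0.002 -0.001] rows>= 1.45
```

View pics/v5.png

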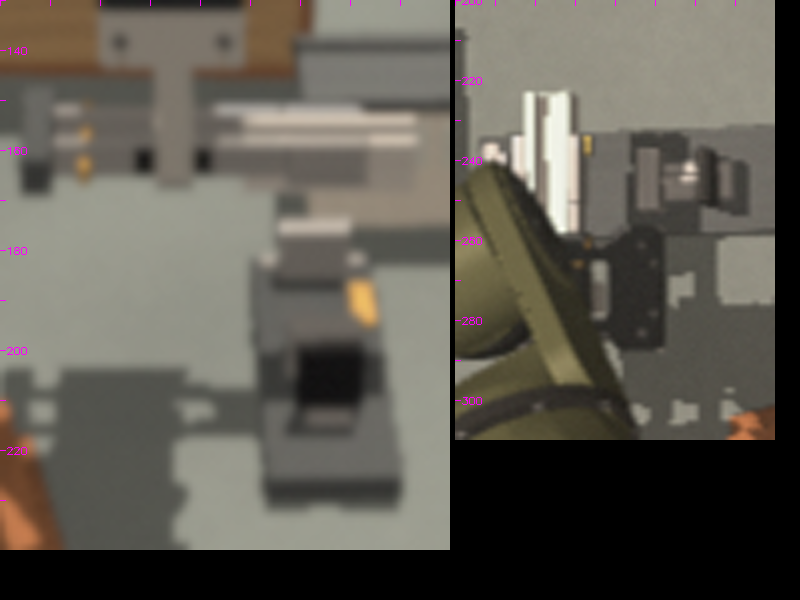

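The girder is over the bed between the anvil (side view, jaw top at about v=175) and the sliding jaw, in line with them. I'll lower it.

Emit:
jog_arm --commands '[{"dx":-0.03,"dy":-0.03,"dz":0.5,"ax":0,"ay":0,"az":0,"gripper":0.65},{"dx":0,"dy":0,"dz":0.6,"ax":0,"ay":0,"az":0,"gripper":0.65},{"dx":0,"dy":0,"dz":0.5,"ax":0,"ay":0,"az":0,"gripper":0.65},{"dx":0,"dy":0,"dz":0.4,"ax":0,"ay":0,"az":0,"gripper":0.65},{"dx":0,"dy":0,"dz":0.17,"ax":0,"ay":0,"az":0,"gripper":0.65},{"dx":0,"dy":0,"dz":0,"ax":0,"ay":0,"az":0,"gripper":0.65},{"dx":0,"dy":0,"dz":0,"ax":0,"ay":0,"az":0,"gripper":0.65}]'

```text
clock: 13.72
eef_pos: [456.9, 309.6, 37.0]
eef_rot: [-3.141, -0.001, 0.033]
wrist_force: [0.1, -0.7, -1.9]
finger_gap: 39.2
finger_force: 50.0
```

Emit:
jog_arm --commands '[{"dx":0,"dy":0,"dz":0.05,"ax":0,"ay":0,"az":0,"gripper":0.65},{"dx":0,"dy":0,"dz":0.05,"ax":0,"ay":0,"az":0,"gripper":0.65},{"dx":0,"dy":0,"dz":0,"ax":0,"ay":0,"az":0,"gripper":0.65}]'

```text
clock: 14.1
eef_pos: [456.5, 309.4, 32.2]
eef_rot: [3.142, 0.0, 0.033]
wrist_force: [-0.4, 0.3, -1.4]
finger_gap: 39.0
finger_force: 50.0
```

Emit:
jog_arm --commands '[{"dx":0,"dy":0,"dz":0.03,"ax":0,"ay":0,"az":0,"gripper":0.65},{"dx":0,"dy":0,"dz":0.02,"ax":0,"ay":0,"az":0,"gripper":0.65},{"dx":0,"dy":0,"dz":0,"ax":0,"ay":0,"az":0,"gripper":0.65}]'

```text
clock: 14.48
eef_pos: [456.5, 309.6, 31.2]
eef_rot: [-3.141, -0.0, 0.033]
wrist_force: [-7.8, -2.8, 11.7]
finger_gap: 39.2
finger_force: 50.0
```

Emit:
jog_arm --commands '[{"dx":0,"dy":0,"dz":-0.02,"ax":0,"ay":0,"az":0,"gripper":0.65},{"dx":0,"dy":0,"dz":0,"ax":0,"ay":0,"az":0,"gripper":0.55},{"dx":0,"dy":0,"dz":0,"ax":0,"ay":0,"az":0,"gripper":0.5},{"dx":0,"dy":0,"dz":0,"ax":0,"ay":0,"az":0,"gripper":0.45},{"dx":0,"dy":0,"dz":0,"ax":0,"ay":0,"az":0,"gripper":0.4},{"dx":0,"dy":0,"dz":0,"ax":0,"ay":0,"az":0,"gripper":0.4},{"dx":0,"dy":0,"dz":0,"ax":0,"ay":0,"az":0,"gripper":0.4}]'

```text
clock: 15.35
eef_pos: [456.5, 309.4, 31.0]
eef_rot: [-3.142, 0.0, 0.033]
wrist_force: [0.0, -0.2, -1.7]
finger_gap: 56.6
finger_force: 11.2
```

Emit:
jog_arm --commands '[{"dx":0,"dy":0,"dz":-0.3,"ax":0,"ay":0,"az":0,"gripper":0.4},{"dx":0,"dy":0,"dz":-0.6,"ax":0,"ay":0,"az":0,"gripper":0.4},{"dx":0,"dy":0,"dz":-0.8,"ax":0,"ay":0,"az":0,"gripper":0.4},{"dx":0,"dy":0,"dz":-0.7,"ax":0,"ay":0,"az":0,"gripper":0.4},{"dx":0,"dy":0,"dz":0,"ax":0,"ay":0,"az":-0.65,"gripper":0.4},{"dx":0,"dy":0,"dz":0,"ax":0,"ay":0,"az":-0.62,"gripper":0.4},{"dx":0,"dy":0,"dz":0,"ax":0,"ay":0,"az":0,"gripper":0.4}]'

```text
clock: 16.23
eef_pos: [456.6, 309.5, 127.8]
eef_rot: [-3.141, -0.001, 0.254]
wrist_force: [0.0, -0.1, -0.6]
finger_gap: 56.7
finger_force: 11.2
```

```bash
python3 go.py 519 -338 126 0.254 18
```

```text
clock 16.225 pos [456.6 309.5 127.8] rot [-3.141e+00 -1.000e-03  2.540e-01] gap 56.7 F [ 0.  -0.1 -0.6] ff 11.2
total units d [-2.555 16.06   0.04 ] turn [-0.001 -0.004 -0.001] rows>= 16.06
per row [-0.142  0.892  0.002] [-0. -0. -0.]
```

Emit:
jog_arm --commands '[{"dx":-0.14,"dy":0.89,"dz":0,"ax":0,"ay":0,"az":0,"gripper":0.4},{"dx":-0.14,"dy":0.89,"dz":0,"ax":0,"ay":0,"az":0,"gripper":0.4},{"dx":-0.14,"dy":0.89,"dz":0,"ax":0,"ay":0,"az":0,"gripper":0.4},{"dx":-0.14,"dy":0.89,"dz":0,"ax":0,"ay":0,"az":0,"gripper":0.4},{"dx":-0.14,"dy":0.89,"dz":0,"ax":0,"ay":0,"az":0,"gripper":0.4},{"dx":-0.14,"dy":0.89,"dz":0,"ax":0,"ay":0,"az":0,"gripper":0.4},{"dx":-0.14,"dy":0.89,"dz":0,"ax":0,"ay":0,"az":0,"gripper":0.4},{"dx":-0.14,"dy":0.89,"dz":0,"ax":0,"ay":0,"az":0,"gripper":0.4},{"dx":-0.14,"dy":0.89,"dz":0,"ax":0,"ay":0,"az":0,"gripper":0.4},{"dx":-0.14,"dy":0.89,"dz":0,"ax":0,"ay":0,"az":0,"gripper":0.4}]'

```text
clock: 17.48
eef_pos: [492.0, -50.4, 127.5]
eef_rot: [3.141, -0.0, 0.251]
wrist_force: [-0.6, 0.3, -0.4]
finger_gap: 56.4
finger_force: 11.2
```

Emit:
jog_arm --commands '[{"dx":-0.14,"dy":0.89,"dz":0,"ax":0,"ay":0,"az":0,"gripper":0.4},{"dx":-0.14,"dy":0.89,"dz":0,"ax":0,"ay":0,"az":0,"gripper":0.4},{"dx":-0.14,"dy":0.89,"dz":0,"ax":0,"ay":0,"az":0,"gripper":0.4},{"dx":-0.14,"dy":0.89,"dz":0,"ax":0,"ay":0,"az":0,"gripper":0.4},{"dx":-0.14,"dy":0.89,"dz":0,"ax":0,"ay":0,"az":0,"gripper":0.4},{"dx":-0.14,"dy":0.89,"dz":0,"ax":0,"ay":0,"az":0,"gripper":0.4},{"dx":-0.14,"dy":0.89,"dz":0,"ax":0,"ay":0,"az":0,"gripper":0.4},{"dx":-0.14,"dy":0.89,"dz":0,"ax":0,"ay":0,"az":0,"gripper":0.4},{"dx":0,"dy":0,"dz":0.5,"ax":0,"ay":0,"az":0,"gripper":0.4},{"dx":0,"dy":0,"dz":0,"ax":0,"ay":0,"az":0,"gripper":0.4}]'

```text
clock: 18.73
eef_pos: [519.6, -335.8, 105.9]
eef_rot: [-3.139, 0.002, 0.252]
wrist_force: [-0.3, -0.5, -0.3]
finger_gap: 56.6
finger_force: 11.2
```

```bash
python3 go.py 519.2 -338.2 34 0.254
python3 - <<'E'
from h import *
from cell import cams
t=cams.camera("top");np.savez("top6.npz",**t);s=cams.camera("side");np.savez("side6.npz",**s)
# girder in the gauge (top view): bright mask
g=t["image"][215:265,175:270].astype(int);m=(g.min(2)>190).astype(np.uint8)
n,l,st,c=cv2.connectedComponentsWithStats(m)
for i in range(1,n):
    if st[i,4]>15: print("bright",st[i],(c[i]+[175,215]).round(1))
m=(t["image"][195:250,425:490].astype(int).min(2)>175).astype(np.uint8)
E
```

```text
clock 18.725 pos [ 519.6 -335.8  105.9] rot [-3.139e+00  2.000e-03  2.520e-01] gap 56.6 F [-0.3 -0.5 -0.3] ff 11.2
total units d [-0.021  0.059  1.797] turn [-0.012  0.01  -0.012] rows>= 1.8
bright [25 13  2 34 67] [200.5 244.7]
bright [ 28  13   7  34 155] [207.2 244.4]
bright [ 8 21  4 17 62] [184.4 244.7]
bright [46 22  4 15 57] [222.6 243.9]
```

Emit:
jog_arm --commands '[{"dx":-0.02,"dy":0.06,"dz":0.6,"ax":0,"ay":0,"az":0,"gripper":0.4},{"dx":0,"dy":0,"dz":0.6,"ax":0,"ay":0,"az":0,"gripper":0.4},{"dx":0,"dy":0,"dz":0.4,"ax":0,"ay":0,"az":0,"gripper":0.4},{"dx":0,"dy":0,"dz":0.2,"ax":0,"ay":0,"az":0,"gripper":0.4},{"dx":0,"dy":0,"dz":0,"ax":0,"ay":0,"az":0,"gripper":0.4},{"dx":0,"dy":0,"dz":0,"ax":0,"ay":0,"az":0,"gripper":0.4}]'

```text
clock: 19.58
eef_pos: [520.5, -338.8, 36.0]
eef_rot: [3.141, -0.001, 0.254]
wrist_force: [0.3, 0.4, -1.6]
finger_gap: 56.5
finger_force: 11.2
```

Emit:
jog_arm --commands '[{"dx":0,"dy":0,"dz":0.05,"ax":0,"ay":0,"az":0,"gripper":0.4},{"dx":0,"dy":0,"dz":0.05,"ax":0,"ay":0,"az":0,"gripper":0.4},{"dx":0,"dy":0,"dz":0,"ax":0,"ay":0,"az":0,"gripper":0.4}]'

```text
clock: 19.95
eef_pos: [520.1, -338.6, 30.9]
eef_rot: [-3.141, 0.0, 0.255]
wrist_force: [-0.0, 0.2, -0.8]
finger_gap: 56.4
finger_force: 11.2
```

Emit:
jog_arm --commands '[{"dx":-0.025,"dy":0,"dz":0.04,"ax":0,"ay":0,"az":0,"gripper":0.4},{"dx":0,"dy":0,"dz":0.02,"ax":0,"ay":0,"az":0,"gripper":0.4},{"dx":0,"dy":0,"dz":0,"ax":0,"ay":0,"az":0,"gripper":0.4}]'

```text
clock: 20.32
eef_pos: [519.1, -338.9, 28.6]
eef_rot: [-3.142, 0.0, 0.254]
wrist_force: [0.3, -0.6, -0.4]
finger_gap: 56.6
finger_force: 11.2
```

Emit:
jog_arm --commands '[{"dx":0,"dy":0,"dz":0.02,"ax":0,"ay":0,"az":0,"gripper":0.4},{"dx":0,"dy":0,"dz":0,"ax":0,"ay":0,"az":0,"gripper":0.4}]'

```text
clock: 20.58
eef_pos: [519.2, -338.8, 27.8]
eef_rot: [-3.142, 0.0, 0.255]
wrist_force: [0.3, 0.1, -1.1]
finger_gap: 56.6
finger_force: 11.2
```

Emit:
jog_arm --commands '[{"dx":0,"dy":0,"dz":0.02,"ax":0,"ay":0,"az":0,"gripper":0.4},{"dx":0,"dy":0,"dz":0.02,"ax":0,"ay":0,"az":0,"gripper":0.4},{"dx":0,"dy":0,"dz":0,"ax":0,"ay":0,"az":0,"gripper":0.4}]'

```text
clock: 20.95
eef_pos: [519.3, -338.9, 27.4]
eef_rot: [3.141, -0.0, 0.255]
wrist_force: [-4.3, 3.9, 11.9]
finger_gap: 56.7
finger_force: 11.3
```

Emit:
jog_arm --commands '[{"dx":0,"dy":0,"dz":-0.02,"ax":0,"ay":0,"az":0,"gripper":0.4},{"dx":0,"dy":0,"dz":0,"ax":0,"ay":0,"az":0,"gripper":0.35},{"dx":0,"dy":0,"dz":0,"ax":0,"ay":0,"az":0,"gripper":0.3},{"dx":0,"dy":0,"dz":0,"ax":0,"ay":0,"az":0,"gripper":0.15},{"dx":0,"dy":0,"dz":0,"ax":0,"ay":0,"az":0,"gripper":0.03},{"dx":0,"dy":0,"dz":0,"ax":0,"ay":0,"az":0,"gripper":0.03},{"dx":0,"dy":0,"dz":0,"ax":0,"ay":0,"az":0,"gripper":0.03}]'

```text
clock: 21.82
eef_pos: [519.2, -338.8, 27.0]
eef_rot: [-3.141, 0.0, 0.255]
wrist_force: [0.2, -0.4, -0.2]
finger_gap: 91.1
finger_force: 0.0
```

Emit:
jog_arm --commands '[{"dx":0,"dy":0,"dz":-0.3,"ax":0,"ay":0,"az":0,"gripper":0.03},{"dx":0,"dy":0,"dz":-0.8,"ax":0,"ay":0,"az":0,"gripper":0.03},{"dx":0,"dy":0,"dz":-0.9,"ax":0,"ay":0,"az":0,"gripper":0.03},{"dx":0,"dy":0,"dz":-0.9,"ax":0,"ay":0,"az":0.7,"gripper":1},{"dx":0,"dy":0,"dz":0,"ax":0,"ay":0,"az":0.6,"gripper":1},{"dx":0,"dy":0,"dz":0,"ax":0,"ay":0,"az":0,"gripper":1}]'

```text
clock: 22.58
eef_pos: [519.2, -338.9, 144.0]
eef_rot: [3.141, -0.001, 0.028]
wrist_force: [-0.7, 0.2, -0.7]
finger_gap: 64.4
finger_force: 0.0
```

```bash
python3 go.py 537 180 140 0.032 15
```

```text
clock 22.575 pos [ 519.2 -338.9  144. ] rot [ 3.141e+00 -1.000e-03  2.800e-02] gap 64.4 F [-0.7  0.2 -0.7] ff 0.0
total units d [  0.811 -12.955   0.092] turn [ 0.003 -0.004 -0.021] rows>= 12.95
per row [ 0.054 -0.864  0.006] [ 0.    -0.    -0.001]
```

Emit:
jog_arm --commands '[{"dx":0.06,"dy":-0.87,"dz":0,"ax":0,"ay":0,"az":0,"gripper":1},{"dx":0.06,"dy":-0.87,"dz":0,"ax":0,"ay":0,"az":0,"gripper":1},{"dx":0.06,"dy":-0.87,"dz":0,"ax":0,"ay":0,"az":0,"gripper":1},{"dx":0.06,"dy":-0.87,"dz":0,"ax":0,"ay":0,"az":0,"gripper":1},{"dx":0.06,"dy":-0.87,"dz":0,"ax":0,"ay":0,"az":0,"gripper":1},{"dx":0.06,"dy":-0.87,"dz":0,"ax":0,"ay":0,"az":0,"gripper":1},{"dx":0.06,"dy":-0.87,"dz":0,"ax":0,"ay":0,"az":0,"gripper":1},{"dx":0.06,"dy":-0.87,"dz":0,"ax":0,"ay":0,"az":0,"gripper":1},{"dx":0.06,"dy":-0.87,"dz":0,"ax":0,"ay":0,"az":0,"gripper":1},{"dx":0.06,"dy":-0.87,"dz":0,"ax":0,"ay":0,"az":0,"gripper":1}]'

```text
clock: 23.82
eef_pos: [533.3, 10.8, 143.0]
eef_rot: [-3.142, 0.0, 0.031]
wrist_force: [0.7, 0.2, 0.0]
finger_gap: 0.2
finger_force: 0.0
```

Emit:
jog_arm --commands '[{"dx":0.06,"dy":-0.87,"dz":0,"ax":0,"ay":0,"az":0,"gripper":1},{"dx":0.06,"dy":-0.87,"dz":0,"ax":0,"ay":0,"az":0,"gripper":1},{"dx":0.06,"dy":-0.87,"dz":0,"ax":0,"ay":0,"az":0,"gripper":1},{"dx":0.06,"dy":-0.87,"dz":0,"ax":0,"ay":0,"az":0,"gripper":1},{"dx":0.06,"dy":-0.87,"dz":0,"ax":0,"ay":0,"az":0,"gripper":1},{"dx":0,"dy":0,"dz":0.8,"ax":0,"ay":0,"az":0,"gripper":1},{"dx":0,"dy":0,"dz":0,"ax":0,"ay":0,"az":0,"gripper":1},{"dx":0,"dy":0,"dz":0,"ax":0,"ay":0,"az":0,"gripper":1}]'

```text
clock: 24.82
eef_pos: [541.1, 183.7, 112.0]
eef_rot: [-3.141, -0.0, 0.028]
wrist_force: [-0.3, 0.6, 0.3]
finger_gap: 0.4
finger_force: 0.0
```

```bash
python3 go.py 540.8 184.8 42 0.032
python3 - <<'E'
from h import *
from cell import cams
t=cams.camera("top");np.savez("top7.npz",**t);s=cams.camera("side");np.savez("side7.npz",**s)
o=np.zeros((600,800,3),np.uint8)
a=crop(s["image"][:,:,::-1].copy(),275,150,85,100,4);o[:a.shape[0],:a.shape[1]]=a
a=crop(t["image"][:,:,::-1].copy(),175,210,95,65,4);o[:a.shape[0],400:780]=a
a=crop(t["image"][:,:,::-1].copy(),420,200,70,100,3);o[300:600,400:610]=a
a=crop(s["image"][:,:,::-1].copy(),265,365,130,60,3);o[410:590,0:390]=a
cv2.imwrite("pics/v6.png",o)
E
```

```text
clock 24.825 pos [541.1 183.7 112. ] rot [-3.141 -0.     0.028] gap 0.4 F [-0.3  0.6  0.3] ff 0.0
total units d [-0.006 -0.028  1.749] turn [-0.001 -0.003 -0.022] rows>= 1.75
```

View pics/v6.png

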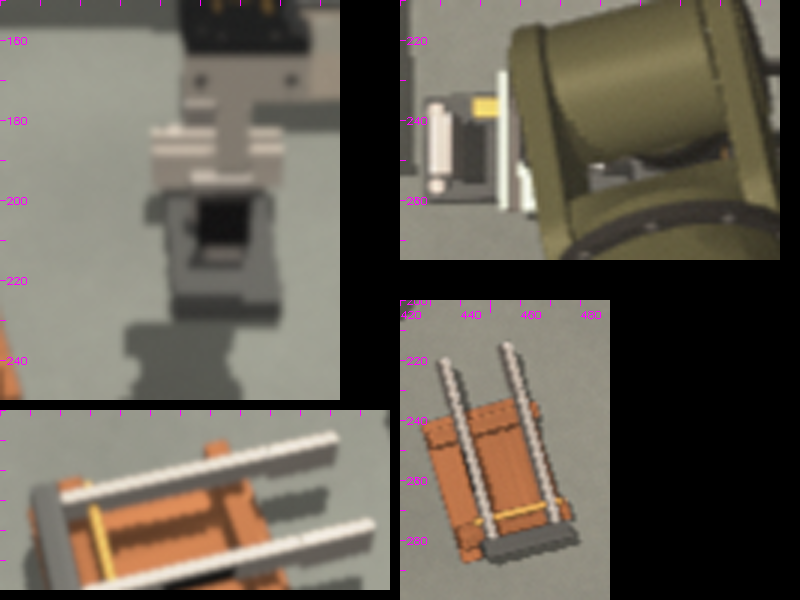

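The tongs lie on the rest as they did at first, with tips at about (434,220) and (455,214). The girder stands upright between the jaws, with the black thumb piece at about (330,205) in the side view. I'll lower behind the thumb.

Emit:
jog_arm --commands '[{"dx":-0.01,"dy":0,"dz":0.6,"ax":0,"ay":0,"az":0,"gripper":1},{"dx":0,"dy":0,"dz":0.6,"ax":0,"ay":0,"az":0,"gripper":1},{"dx":0,"dy":0,"dz":0.35,"ax":0,"ay":0,"az":0,"gripper":1},{"dx":0,"dy":0,"dz":0.2,"ax":0,"ay":0,"az":0,"gripper":1},{"dx":0,"dy":-0.2,"dz":0,"ax":0,"ay":0,"az":0,"gripper":1},{"dx":0,"dy":-0.2,"dz":0,"ax":0,"ay":0,"az":0,"gripper":1}]'

```text
clock: 25.68
eef_pos: [540.3, 200.7, 41.9]
eef_rot: [-3.141, -0.001, 0.028]
wrist_force: [-0.1, 0.0, -0.8]
finger_gap: 1.0
finger_force: 0.0
```

Emit:
jog_arm --commands '[{"dx":0,"dy":-0.15,"dz":0,"ax":0,"ay":0,"az":0,"gripper":1},{"dx":0,"dy":-0.15,"dz":0,"ax":0,"ay":0,"az":0,"gripper":1},{"dx":0,"dy":-0.15,"dz":0,"ax":0,"ay":0,"az":0,"gripper":1},{"dx":0,"dy":-0.15,"dz":0,"ax":0,"ay":0,"az":0,"gripper":1},{"dx":0,"dy":-0.15,"dz":0,"ax":0,"ay":0,"az":0,"gripper":1},{"dx":0,"dy":-0.15,"dz":0,"ax":0,"ay":0,"az":0,"gripper":1}]'

```text
clock: 26.42
eef_pos: [538.8, 236.2, 41.0]
eef_rot: [3.142, 0.0, 0.028]
wrist_force: [-0.6, -1.7, 0.5]
finger_gap: 0.4
finger_force: 0.9
```

Emit:
jog_arm --commands '[{"dx":0,"dy":-0.12,"dz":0,"ax":0,"ay":0,"az":0,"gripper":1},{"dx":0,"dy":-0.12,"dz":0,"ax":0,"ay":0,"az":0,"gripper":1},{"dx":0,"dy":-0.12,"dz":0,"ax":0,"ay":0,"az":0,"gripper":1},{"dx":0,"dy":-0.12,"dz":0,"ax":0,"ay":0,"az":0,"gripper":1}]'

```text
clock: 26.92
eef_pos: [538.3, 255.4, 41.0]
eef_rot: [3.141, 0.0, 0.028]
wrist_force: [-0.6, -2.9, 0.8]
finger_gap: 0.3
finger_force: 1.0
```

Emit:
jog_arm --commands '[{"dx":0,"dy":-0.1,"dz":0,"ax":0,"ay":0,"az":0,"gripper":1},{"dx":0,"dy":-0.1,"dz":0,"ax":0,"ay":0,"az":0,"gripper":1},{"dx":0,"dy":-0.1,"dz":0,"ax":0,"ay":0,"az":0,"gripper":1},{"dx":0,"dy":0,"dz":0,"ax":0,"ay":0,"az":0,"gripper":1}]'

```text
clock: 27.42
eef_pos: [538.0, 267.4, 41.0]
eef_rot: [-3.142, -0.0, 0.028]
wrist_force: [-1.4, -2.8, 0.1]
finger_gap: 0.4
finger_force: 0.8
```

Emit:
jog_arm --commands '[{"dx":0,"dy":-0.08,"dz":0,"ax":0,"ay":0,"az":0,"gripper":1},{"dx":0,"dy":0,"dz":0,"ax":0,"ay":0,"az":0,"gripper":1},{"dx":0,"dy":0,"dz":0,"ax":0,"ay":0,"az":0,"gripper":1}]'

```text
clock: 27.8
eef_pos: [538.0, 270.3, 41.0]
eef_rot: [-3.142, -0.0, 0.028]
wrist_force: [-1.7, -1.1, -0.0]
finger_gap: 0.2
finger_force: 0.8
```

Emit:
jog_arm --commands '[{"dx":0,"dy":-0.1,"dz":0,"ax":0,"ay":0,"az":0,"gripper":1},{"dx":0,"dy":0,"dz":0,"ax":0,"ay":0,"az":0,"gripper":1},{"dx":0,"dy":0,"dz":0,"ax":0,"ay":0,"az":0,"gripper":1}]'

```text
clock: 28.18
eef_pos: [537.8, 274.2, 41.0]
eef_rot: [3.141, 0.0, 0.028]
wrist_force: [-2.1, -4.0, -0.2]
finger_gap: 0.5
finger_force: 1.4
```

```bash
cat > look.py <<'E'
import sys
from h import *
from cell import cams,manip
t=cams.camera("top");np.savez(sys.argv[1]+".npz",**t)
g=t["image"][215:265,175:270].astype(int);m=(g.min(2)>190).astype(np.uint8)
n,l,st,c=cv2.connectedComponentsWithStats(m)
for i in range(1,n):
    if st[i,4]>15: print("bright",st[i],(c[i]+[175,215]).round(1))
print(manip.read_state()["wrist_force"].round(1))
E
python3 look.py top8
```

```text
[-1.1 -2.8  0.6]
```

Emit:
jog_arm --commands '[{"dx":0,"dy":-0.08,"dz":0,"ax":0,"ay":0,"az":0,"gripper":1},{"dx":0,"dy":0,"dz":0,"ax":0,"ay":0,"az":0,"gripper":1},{"dx":0,"dy":0,"dz":0,"ax":0,"ay":0,"az":0,"gripper":1}]'

```text
clock: 28.6
eef_pos: [537.7, 277.4, 41.1]
eef_rot: [3.141, 0.0, 0.028]
wrist_force: [-0.8, -4.8, 0.3]
finger_gap: 0.7
finger_force: 2.1
```

Emit:
jog_arm --commands '[{"dx":0,"dy":-0.04,"dz":0,"ax":0,"ay":0,"az":0,"gripper":1},{"dx":0,"dy":0,"dz":0,"ax":0,"ay":0,"az":0,"gripper":1},{"dx":0,"dy":0,"dz":0,"ax":0,"ay":0,"az":0,"gripper":1}]'

```text
clock: 28.98
eef_pos: [537.7, 279.0, 41.0]
eef_rot: [3.141, 0.0, 0.028]
wrist_force: [-2.3, -4.3, 0.4]
finger_gap: 0.4
finger_force: 2.4
```

Emit:
jog_arm --commands '[{"dx":0,"dy":0,"dz":0,"ax":0,"ay":0,"az":0,"gripper":1}]'

```text
clock: 29.1
eef_pos: [537.7, 279.0, 41.0]
eef_rot: [3.141, 0.0, 0.028]
wrist_force: [-1.8, -4.5, 0.2]
finger_gap: 0.7
finger_force: 2.4
```

Emit:
jog_arm --commands '[{"dx":0,"dy":-0.04,"dz":0,"ax":0,"ay":0,"az":0,"gripper":1},{"dx":0,"dy":0,"dz":0,"ax":0,"ay":0,"az":0,"gripper":1},{"dx":0,"dy":0,"dz":0,"ax":0,"ay":0,"az":0,"gripper":1},{"dx":0,"dy":0,"dz":0,"ax":0,"ay":0,"az":0,"gripper":1}]'

```text
clock: 29.6
eef_pos: [537.6, 280.5, 41.0]
eef_rot: [3.141, 0.0, 0.028]
wrist_force: [-2.5, -5.2, 1.1]
finger_gap: 0.3
finger_force: 2.7
```

Emit:
jog_arm --commands '[{"dx":0,"dy":0.15,"dz":0,"ax":0,"ay":0,"az":0,"gripper":1},{"dx":0,"dy":0.3,"dz":0,"ax":0,"ay":0,"az":0,"gripper":1},{"dx":0,"dy":0.6,"dz":0,"ax":0,"ay":0,"az":0,"gripper":1},{"dx":0,"dy":0.2,"dz":-0.6,"ax":0,"ay":0,"az":0,"gripper":1},{"dx":0,"dy":0,"dz":-0.9,"ax":0,"ay":0,"az":0,"gripper":1},{"dx":0,"dy":0,"dz":-0.9,"ax":0,"ay":0,"az":0,"gripper":1},{"dx":-0.2,"dy":0.9,"dz":-0.5,"ax":0,"ay":0,"az":0,"gripper":1},{"dx":-0.2,"dy":0.9,"dz":0,"ax":0,"ay":0,"az":0,"gripper":1},{"dx":-0.2,"dy":0.9,"dz":0,"ax":0,"ay":0,"az":0,"gripper":1},{"dx":-0.2,"dy":0.9,"dz":0,"ax":0,"ay":0,"az":0,"gripper":1}]'

```text
clock: 30.85
eef_pos: [510.9, 84.5, 157.4]
eef_rot: [-3.141, -0.001, 0.027]
wrist_force: [0.0, -0.5, 0.2]
finger_gap: 0.7
finger_force: 0.0
```

Emit:
jog_arm --commands '[{"dx":-0.2,"dy":0.9,"dz":0,"ax":0,"ay":0,"az":0,"gripper":1},{"dx":0,"dy":0.5,"dz":0,"ax":0,"ay":0,"az":0,"gripper":1},{"dx":0,"dy":0,"dz":0,"ax":0,"ay":0,"az":0,"gripper":1},{"dx":0,"dy":0,"dz":0,"ax":0,"ay":0,"az":0,"gripper":1}]'

```text
clock: 31.35
eef_pos: [504.7, 30.1, 157.1]
eef_rot: [-3.141, -0.0, 0.028]
wrist_force: [0.4, 0.1, -0.1]
finger_gap: 0.1
finger_force: 0.0
```

```bash
python3 look.py top9; python3 - <<'E'
from h import *
t=load("top9")
for v in (238,244,250): print(v,t["image"][v,180:245].astype(int).mean(1).round().astype(int).tolist())
print("anvil, girder mid px expected (face y 352.7):",px(t,[[537,352.7,48],[537,339.7,46],[537,326.7,46],[582,340,46],[492,337,46]]).round(1).tolist())
E
```

```text
bright [ 16  13  12  35 205] [196.7 244.8]
bright [  8  14   7  34 107] [186.3 243.8]
[-0.6  0.4  0.2]
238 [133, 141, 185, 214, 215, 195, 171, 175, 202, 210, 131, 117, 133, 190, 236, 237, 237, 230, 213, 204, 200, 200, 178, 127, 127, 163, 158, 145, 122, 86, 102, 104, 98, 81, 71, 64, 63, 77, 94, 104, 106, 106, 105, 105, 106, 104, 105, 104, 102, 104, 106, 105, 106, 103, 105, 104, 106, 105, 107, 105, 104, 105, 104, 105, 105]
244 [127, 115, 175, 225, 219, 214, 212, 183, 182, 218, 155, 120, 133, 190, 236, 237, 235, 229, 218, 215, 212, 212, 204, 159, 83, 86, 114, 125, 128, 146, 172, 172, 142, 79, 65, 58, 46, 37, 54, 86, 106, 104, 87, 66, 61, 64, 85, 106, 109, 107, 109, 108, 107, 107, 108, 108, 107, 108, 107, 109, 108, 107, 107, 107, 106]
250 [126, 112, 172, 223, 217, 212, 209, 179, 182, 219, 152, 116, 134, 192, 236, 237, 236, 219, 196, 212, 211, 209, 208, 174, 84, 77, 94, 92, 90, 91, 121, 154, 137, 88, 64, 56, 46, 37, 42, 61, 78, 78, 72, 64, 62, 65, 86, 108, 109, 109, 107, 108, 109, 106, 106, 107, 107, 108, 107, 108, 107, 106, 106, 107, 106]
anvil, girder mid px expected (face y 352.7): [[188.2, 244.2], [193.4, 244.3], [198.4, 244.3], [193.7, 227.0], [194.0, 261.6]]
```

```bash
python3 -c "
from cell import job
print(job.sign_off())"
```

```text
the job is handed in; nothing more can be done
None
```

The job is handed in, with about 31 s on the robot's clock: the girder is nipped upright and centred in the shut gauge after a push of about 5 N, and the tongs are back on their rest as they were; I did not compare the bystanders with the first picture.

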